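# Fold the drying leaf and shut the finishing case

### The job

Close up the plywood finishing case: with closed fingertips, first push the upright dark drying leaf (the board with holes) down until it lies flat inside the case, and only then push the open lid over until it is fully shut on the case. Just push: do not pinch or lift anything, and leave the tins, jar, brush, sanding block and loose panels where they are.

Things in the scene. Friction and masses are not known exactly. Their poses are not given: they have to be found in the camera images.
- case: Open plywood case, fixed to the bench, 220 x 220 mm outside, 80 mm high, walls and floor 8 mm. Origin: centre of its underside, on the bench (z = 0). Its z axis is up; the leaf is hinged inside its +x wall and the lid on top of its +y wall; yaw varies by up to 0.45 rad either way. A fixed cross batten along its y axis at x = 0 (12 mm wide, top 45.5 mm above the bench) carries the folded leaf.
- leaf (a joint): Hinge of the drying leaf, rad: 0 = folded flat inside the case, about 1.3 to 1.57 at the start (upright), stop at 1.6. It folds from upright towards the case's -x side. Its stiff hinge keeps it where it is left; pushing near its free edge takes 1 to 2 N.
- leaf_hinge (a point): Middle of the leaf's hinge axis, 97 mm from the case's centre along case +x, -30 mm along case y, 46 mm above the bench. The frame turns with the leaf: -x points from the hinge to the free edge, y along the hinge, z out of the face that is uppermost when folded (the outer face, towards case +x, when upright). The leaf is a dark wood board with two rows of five 9 mm holes, 110 mm from hinge to free edge, 140 mm wide along the hinge, 6 mm thick (z 0 to 6 mm in this frame).
- leaf_edge (a point): Middle of the leaf's free edge on its outer (uppermost when folded) face, 110 mm from the hinge. About 156 mm above the bench when upright, 52 mm (28 mm below the case's rim) when folded.
- lid (a joint): Hinge of the case's lid, rad: 0 = fully shut on the case, about 1.5 to 1.85 at the start (standing open), stop at 1.95. It closes from the case's +y side towards its -y side. Its stiff hinge keeps it where it is left at any angle, so it must be pushed all the way; pushing near its free edge takes 2 to 5 N. With the leaf standing the lid strikes the leaf at about 0.85 rad.
- lid_hinge (a point): Middle of the lid's hinge axis, 110 mm from the case's centre along case +y, 80.5 mm above the bench. The frame turns with the lid: -y points from the hinge to the free edge, x along the hinge, z out of the lid's outer face (upwards when shut, towards case +y when it stands open). The lid is a plain plywood board without handle, 220 mm along the hinge, 220 mm from hinge to free edge, 10 mm thick (z 0 to 10 mm in this frame).
- lid_edge (a point): Middle of the lid's free edge on its outer face, 220 mm from the hinge; about 300 mm above the bench when open, 90.5 mm when shut.
- varnish_tin: Bystander: steel tin, 80 mm diameter, 85 mm high, on the bench beside the case's -y side. Origin: centre of its underside.
- small_pot: Bystander: small tin, 40 mm diameter, 32 mm high, standing inside the case on its floor near the -x wall. Origin: centre of its underside.
- brush: Bystander: foam brush lying on the bench beyond the case's +y side, under the open lid's back, 205 mm long, 48 mm wide, 18 mm high. Origin: at bench height, in the neck, 130 mm from the handle's end; x axis towards the foam head.
- panel_a: Bystander: loose dark wood panel with holes, 110 x 85 x 8 mm, lying flat on the bench beyond the case's +x side. Origin: centre of its underside.
- panel_b: Bystander: loose dark wood panel with holes, 110 x 85 x 8 mm, lying flat on the bench to the robot's left. Origin: centre of its underside.
- amber_jar: Bystander: closed amber jar, 60 mm diameter, 90 mm high, on the bench to the left. Origin: centre of its underside.
- sanding_block: Bystander: cork sanding block, 90 x 60 x 32 mm, on the bench to the right. Origin: centre of its underside.

How it is judged (in metres and radians):
On the way, in this order (a step that is already met when the one before it is completed fails the run):
1. the leaf lies folded flat in the case while the lid still stands open (value of joint leaf below 0.1 rad and value of joint lid above 1 rad), for 0.2 s.
2. the lid is fully shut over the folded leaf (value of joint lid below 0.05 rad and value of joint leaf below 0.1 rad), for 0.2 s.
At the end, for the whole second after the job is handed in: The lid is shut (joint below 0.05 rad, about 11 mm at its edge) over the folded leaf (joint below 0.1 rad), both at rest, and no bystander has moved more than 25 mm (all of step 2 and velocity of joint lid between -0.05 and 0.05 rad/s and velocity of joint leaf between -0.05 and 0.05 rad/s and distance of each of varnish_tin, small_pot, brush, panel_a, panel_b, amber_jar, sanding_block from where it was at the start of the episode below 0.025 m); the robot touches nothing.
It fails at once if the lid is brought down on the leaf while the leaf still stands (value of joint lid below 0.95 rad and value of joint leaf above 0.4 rad).
It fails at once if the lid is taken between the fingers instead of being pushed (y of the grasp point in the frame of lid_hinge between -0.222 and 0 m and x of the grasp point in the frame of lid_hinge between -0.112 and 0.112 m and z of the grasp point in the frame of lid_hinge between -0.003 and 0.013 m).
It fails at once if the leaf is taken between the fingers instead of being pushed (x of the grasp point in the frame of leaf_hinge between -0.112 and 0 m and y of the grasp point in the frame of leaf_hinge between -0.072 and 0.072 m and z of the grasp point in the frame of leaf_hinge between -0.003 and 0.009 m).
It fails at once if a bystander is lifted, knocked or moved by more than 25 mm (distance of any of varnish_tin, small_pot, brush, panel_a, panel_b, amber_jar, sanding_block from where it was at the start of the episode above 0.025 m).
It also fails if it takes over 51 s, if anything falls off the work surface, if the arm or the gripper's body presses on something with over 40 N, if the wrist force passes 120 N, or if a joint passes its speed limit or range.

### The arm

A 6-joint arm with a two-finger parallel gripper is mounted at the origin on the work surface. World frame = base frame: x ahead of the robot, y to its left, z up, the work surface at z = 0. Lengths are in m, angles in degrees, forces in N, time in s.
With the tool pointing down it reaches from about 0.4 to 0.825 m from the base axis. Payload 7 kg.
Tool frame: the origin (TCP) lies on the centre line of the jaws, within the pads' length; the fingertips stand 17 mm ahead of it and the grasp point (between the pads) lies 2 mm behind it; z points along the fingers, y is the direction in which the jaws open and shut (so a half turn about z gives the same grasp; the last joint's range is limited). The gripper opens to 88 mm and grips with 3 to 60 N. Pads are 19 mm wide; open, the fingers measure 130 mm over their backs; the gripper's body (78 mm by 193 mm) begins 47 mm behind the grasp point.
Start: joints at [80.048, 20.546, 0.682, 0, -70.136, -16.507], TCP at [0.301, 0.604, 0.244] pointing down, gripper open.
Joint ranges: [-176.03, 176.03], [-82.01, 121.73], [-58.28, 71.71], [-173.87, 95.51], [-174.79, -0.11], [-173.66, 173.66]. Speed limits (degrees/s): [136.94, 136.94, 172.46, 180, 180, 180].

### API

Orientations are given as [roll, pitch, yaw] about the fixed x, y, z axes, in that order (R = Rz(yaw) Ry(pitch) Rx(roll)).
In Python, from plant import telemetry, vision, close_job, recognise, silhouettes, place_of gives the robot as it stands.
- The arm moves only by the shell command python3 -m handwheel 'ROWS'. ROWS is JSON, a list that holds one entry, the list of rows, each a list of 5 numbers: the shift along the tool's x, y, z in m, then the turn about the tool's z in rad, then the closure, from 0 (fully open) to 1 (shut). In form: [[[tx, ty, tz, yaw, gripper], ...]]. A call has 1 to 20 rows; each row shifts and turns the commanded pose from where the row before left it, along the tool's axes as they then stand; what a row does not reach is not made up. A row lasts 1/12 s, in which the tool goes at most 41.7 mm and 7.16 degrees, less where a joint would pass 70% of its speed; a pose out of reach is approached as far as the arm can. A call with a gripper value outside its range is refused whole. The fingers move at their own pace and stop on an object; the grip force is fixed at half the most. Time passes only in rows, so rows that do not move let the fingers close. It gives the time, the measured TCP pose, the force and the opening at its end, in the units of the state.
- telemetry.get_obs(): the state, without advancing time (a new reading comes with each control period).
- vision.snapshot(name): name is "side" or "top" or "wrist"; returns a dict with "color" (384x512x3 uint8, red, green, blue), "mtx" (3x3 intrinsics, pixels), "cam_to_world" (4x4, takes a point from camera to world coordinates); the wrist camera has in their place "tool_from_camera" (4x4, takes a point from camera to tool coordinates, whose origin is the TCP and whose axes are the flange's). Camera axes: x right, y down, z forward; pixel columns grow to the right and rows downward; lengths in m; the calibration is good to about 2 mm. A picture is of the moment at which its call begins: read the wrist's pose just before it. There is no depth.
- close_job(): hands the job in, once; it reports no verdict.
Trained networks look in a picture, given as the dict that the camera call returned (one of the last four; its "shot" number tells which), for a name from the list of things; names that differ only in an ending like _2 or _b are one class to them, and where a whole thing is asked for, a point or a joint stands for the part that bears it (a point fixed in the world has none). Each returns a list of dicts, best first, with "conf" (0 to 1); they miss things now and then, are a little off and sometimes report something else, mostly with a low value. They report only what shows in the picture. A call takes as long as a camera call.
- recognise(name, picture): "xy" ([column, row] in pixels, amid what is visible of it).
- silhouettes(name, picture): "region" (384x512 bool, what is visible of it) and "xy" ([column, row] in pixels, amid what is visible of it).
- place_of(name, picture): "xy" ([column, row] in pixels: a listed point, or the origin of a listed thing).
The state is a dict: "clock": time; "joint_pos": joint angles; "qvel": joint speeds; "tau": joint torques, N m; "tool_pos": TCP position; "orientation": TCP orientation; "force": force on the tool from outside, world axes, zero at the start; "moment": the same for the moment, N m; "opening": finger opening in m.
Only numpy, scipy, OpenCV 4.12 (cv2) and the standard library are available. Lean on these libraries where they do the work, as an engineer would, in place of code of your own. Each camera call takes 0.05 s, during which the arm holds its last target.

## Working session

There is one attempt and no reset: what is moved stays moved. The work goes in short steps, Python scripts to look and compute and a shell command to move; the robot and the scene stay as the last step left them, time stands still between calls to the robot, and variables do not carry over. Pictures are saved under pics/ and viewed, and the job is handed in when it is done.

```bash
mkdir -p pics; ls
cat > h.py <<'E'
from plant import telemetry, vision, close_job, recognise, silhouettes, place_of
import numpy as np, cv2
def save(p,n): cv2.imwrite('pics/'+n, cv2.cvtColor(p['color'],cv2.COLOR_RGB2BGR))
def ray(p,xy):
    d=np.linalg.inv(p['mtx'])@np.array([xy[0],xy[1],1.]); T=np.array(p['cam_to_world']); return T[:3,3],T[:3,:3]@d
def atz(p,xy,z):
    o,d=ray(p,xy); return o+d*(z-o[2])/d[2]
def tri(p,a,q,b):
    o1,d1=ray(p,a);o2,d2=ray(q,b)
    s=np.linalg.lstsq(np.c_[d1,-d2],o2-o1,rcond=None)[0]
    x,y=o1+s[0]*d1,o2+s[1]*d2
    return (x+y)/2,np.linalg.norm(x-y)
def proj(p,X):
    T=np.linalg.inv(np.array(p['cam_to_world'])); X=np.atleast_2d(X); c=X@T[:3,:3].T+T[:3,3]; u=c@np.array(p['mtx']).T; return u[:,:2]/u[:,2:]
E
python3 - <<'E'
from h import *
print(telemetry.get_obs())
s=vision.snapshot('side');t=vision.snapshot('top')
save(s,'s0.png');save(t,'t0.png')
for n in ['case','leaf_hinge','leaf_edge','lid_hinge','lid_edge','varnish_tin','small_pot','brush','panel_a','panel_b','amber_jar','sanding_block']:
    a=place_of(n,s);b=place_of(n,t)
    print(n,[(np.round(x['xy']),round(x['conf'],2)) for x in a[:2]],[(np.round(x['xy']),round(x['conf'],2)) for x in b[:2]], (lambda r:(r[0].round(3),r[1].round(4)))(tri(s,a[0]['xy'],t,b[0]['xy'])) if a and b else '')
E
```

```text
pics
{'clock': 0.0, 'joint_pos': array([ 8.00479521e+01,  2.05912200e+01,  6.30797356e-01, -2.12278749e-02,
       -7.01346883e+01, -1.65043193e+01]), 'qvel': array([-0.12168552,  0.01246242,  0.02770473,  0.0223322 ,  0.02289242,
       -0.04354549]), 'tau': array([ 4.02722644e-04, -5.82715666e+01,  2.93050128e+01,  6.99698657e+00,
        6.86248895e-03, -1.65653405e-04]), 'tool_pos': array([0.30055679, 0.6038519 , 0.24259899]), 'orientation': array([ 1.79903138e+02, -7.88958527e-03, -2.64635906e+01]), 'force': array([-0.41465211,  0.22168592,  0.66577883]), 'moment': array([-0.02197132, -0.01350933, -0.02995225]), 'opening': 0.08742403202876471}
case [(array([276., 229.]), 0.81), (array([300., 281.]), 0.74)] [(array([278., 192.]), 0.96), (array([294., 169.]), 0.31)] (array([ 0.526, -0.116, -0.003]), np.float64(0.0047))
leaf_hinge [(array([307., 224.]), 0.69), (array([356., 352.]), 0.67)] [(array([295., 167.]), 0.57), (array([298., 152.]), 0.25)] (array([ 0.607, -0.174,  0.045]), np.float64(0.0096))
leaf_edge [(array([308., 199.]), 0.5)] [(array([294., 166.]), 0.53)] (array([ 0.589
[... 591 characters left out ...]
), 0.36)] [(array([229., 170.]), 0.63)] (array([ 1.169, -0.058, -2.03 ]), np.float64(0.5554))
panel_a [(array([327., 224.]), 0.84), (array([158., 147.]), 0.6)] [(array([296., 155.]), 0.79), (array([136., 242.]), 0.57)] (array([ 0.673, -0.186,  0.009]), np.float64(0.0041))
panel_b [(array([327., 224.]), 0.84), (array([158., 147.]), 0.6)] [(array([296., 155.]), 0.79), (array([136., 242.]), 0.57)] (array([ 0.673, -0.186,  0.009]), np.float64(0.0041))
amber_jar [(array([209., 128.]), 0.81)] [(array([134., 186.]), 0.57)] (array([0.542, 0.433, 0.001]), np.float64(0.0083))
sanding_block [(array([354., 356.]), 0.94)] [(array([384., 200.]), 0.93)] (array([ 0.513, -0.536, -0.052]), np.float64(0.0014))
```

View pics/s0.png

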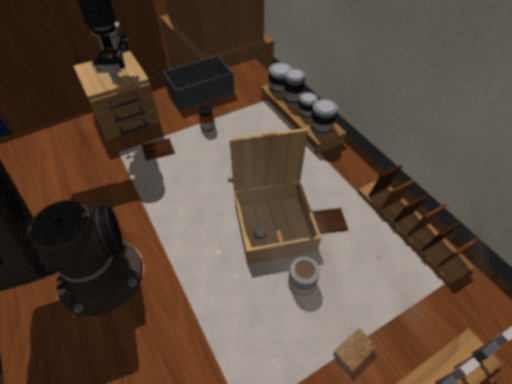

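View pics/t0.png

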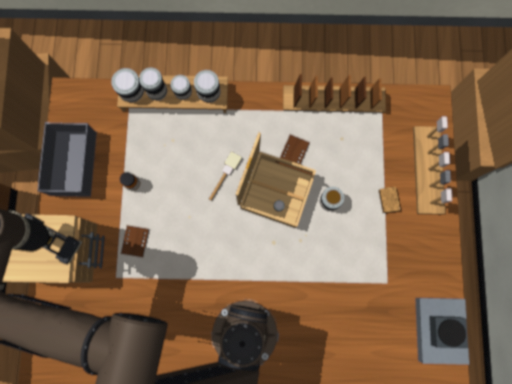

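Run:
```python
import cv2
s=cv2.imread('pics/s0.png');t=cv2.imread('pics/t0.png')
cv2.imwrite('pics/s0z.png',cv2.resize(s[120:300,215:365],None,fx=4,fy=4,interpolation=cv2.INTER_CUBIC)[:600*2][:, :])
a=cv2.resize(s[125:275,220:360],None,fx=4,fy=4,interpolation=cv2.INTER_CUBIC)
cv2.imwrite('pics/s0z.png',a)
a=cv2.resize(t[125:235,205:355],None,fx=5,fy=5,interpolation=cv2.INTER_CUBIC)
cv2.imwrite('pics/t0z.png',a)
```

```text
(no output)
```

View pics/s0z.png

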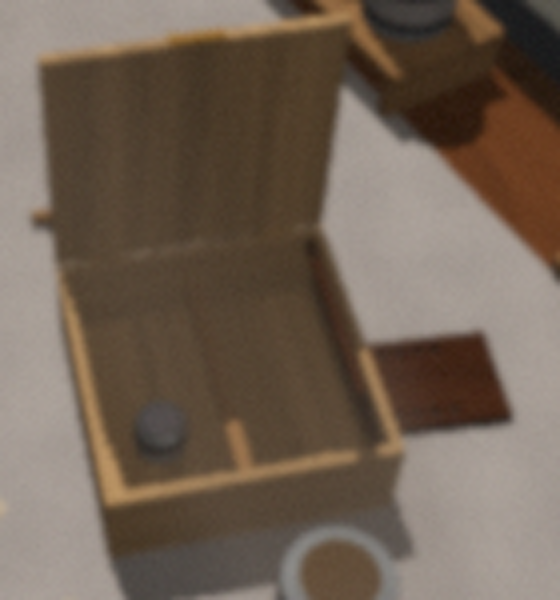

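View pics/t0z.png

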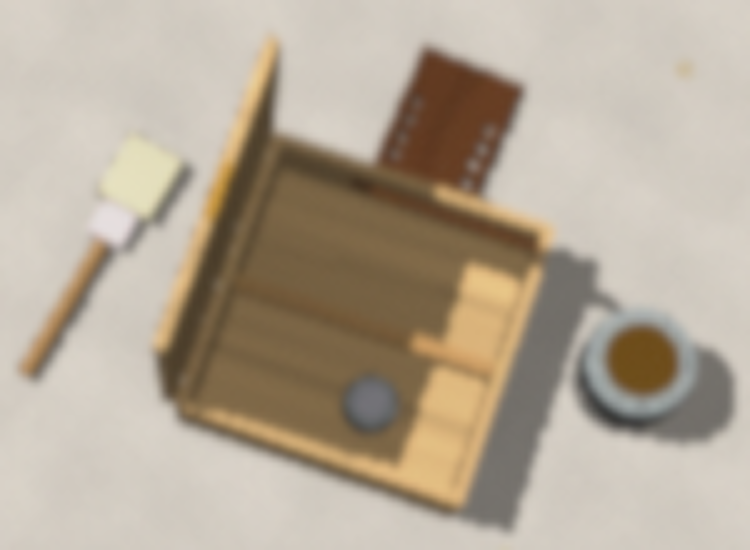

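```bash
cat >> h.py <<'E'
from scipy.optimize import least_squares
def Rz(a): c,s=np.cos(a),np.sin(a); return np.array([[c,-s,0],[s,c,0],[0,0,1.]])
def c2w(P,q): return np.atleast_2d(q)@Rz(P[2]).T+np.array([P[0],P[1],0])
def leafpts(a):  # x'=-r along, z'=outer
    out=[]
    for r,z in [(0,0),(0,.006),(.11,0),(.11,.006)]:
        for y in (-.1,.04):
            out.append([.097-r*np.cos(a)+z*np.sin(a), y, .046+r*np.sin(a)+z*np.cos(a)])
    return np.array(out)
def lidpts(b):
    out=[]
    for r,z in [(0,0),(0,.01),(.22,0),(.22,.01)]:
        for x in (-.11,.11):
            out.append([x,.11-r*np.cos(b)+z*np.sin(b),.0805+r*np.sin(b)+z*np.cos(b)])
    return np.array(out)
E
python3 - <<'E'
from h import *
s=vision.snapshot('side');t=vision.snapshot('top')
print(s['cam_to_world'][:3,3] if hasattr(s['cam_to_world'],'shape') else s['cam_to_world'],np.array(t['cam_to_world'])[:3,3])
tc=np.array([(545,235),(460,505),(185,408)])/5+[205,125]
sc=np.array([(400,447),(112,500),(62,265)])/4+[220,125]
rim=np.array([(.11,-.11,.08),(-.11,-.11,.08),(-.11,.11,.08)])
lt=np.array([(272,40),(160,348)])/5+[205,125]   # lid top
ls=np.array([(42,62),(350,14)])/4+[220,125]
def f(v):
    R=c2w(v,rim); L=c2w(v,lidpts(v[3])); 
    return np.r_[(proj(t,R)-tc).ravel(),(proj(s,R)-sc).ravel(),(proj(t,L[[7,6]])-lt).ravel(),(proj(s,L[[4,5]])-ls).ravel()]
r=least_squares(f,[.53,-.11,-.3,1.6]);print(r.x,r.fun.round(1))
np.save('P.npy',r.x)
for n,p,k in (('s',s,4),('t',t,4)):
    im=cv2.resize(cv2.cvtColor(p['color'],cv2.COLOR_RGB2BGR),None,fx=4,fy=4,interpolation=cv2.INTER_CUBIC)
    for a,col in ((1.45,(0,0,255)),):
        u=(proj(p,c2w(r.x,leafpts(a)))*4+2).astype(int)
        for i,j in ((0,1),(2,3),(4,5),(6,7),(0,4),(1,5),(2,6),(3,7)): cv2.line(im,u[i],u[j],col,1)
    u=(proj(p,c2w(r.x,lidpts(r.x[3])))*4+2).astype(int)
    for i,j in ((0,1),(2,3),(4,5),(6,7),(0,4),(1,5),(2,6),(3,7)): cv2.line(im,tuple(u[i]),tuple(u[j]),(0,255,0),1)
    x0,y0=(880,500) if n=='s' else (820,460)
    cv2.imwrite('pics/%s1.png'%n,im[y0:y0+600,x0:x0+600])
print([(d['conf'],d['xy']) for d in silhouettes('leaf',s)],[(d['conf'],d['xy'],d['region'].sum()) for d in silhouettes('leaf',t)])
E
```

```text
[ 0.16579786 -0.62503405  0.94715645] [ 0.18450099 -0.04370235  1.75720096]
[ 0.52470308 -0.11142304 -0.31586703  1.54052785] [ 1.5 -2.2 -0.3  0.  -2.9 -0.5  1.7  0.5 -1.1  1.3 -1.6  0.6 -1.  -1.2
 -1.5  0.  -0.6  1.2  0.9  2. ]
[(0.59, [304.0, 215.5])] [(0.69, [245.9, 169.1], np.int64(572)), (0.38, [298.6, 172.4], np.int64(48))]
```

View pics/s1.png

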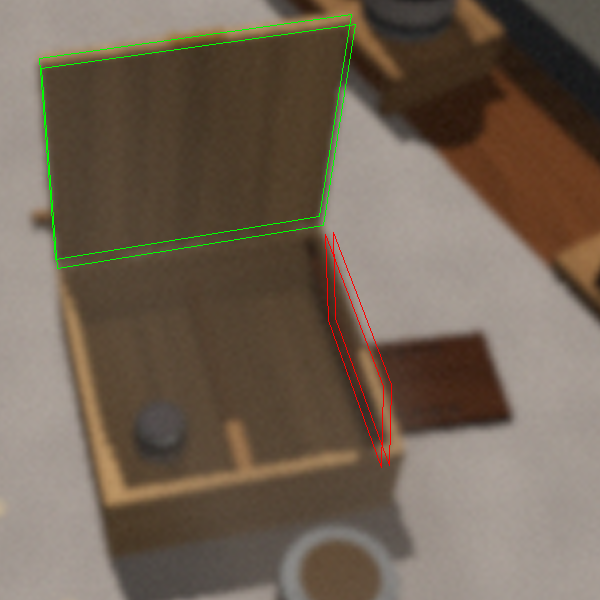

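View pics/t1.png

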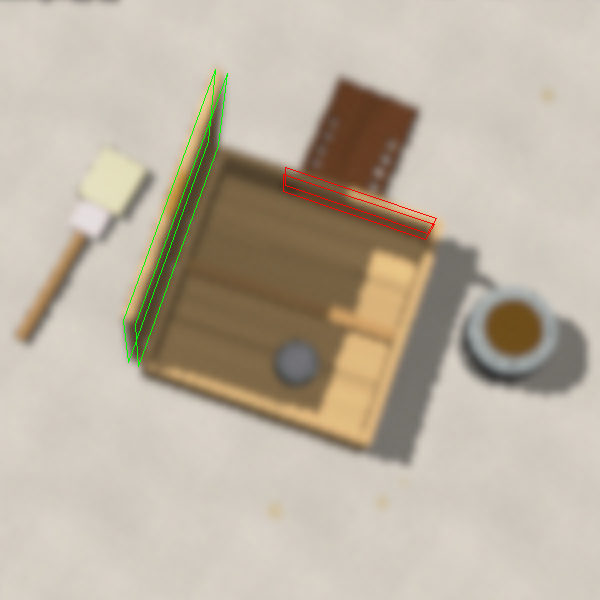

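```bash
python3 -m handwheel '[[[0,0,-0.04,-0.037,1],[0,0,-0.04,-0.037,1],[0,0,-0.04,-0.037,1],[0,0,-0.03,-0.037,1],[0.02,0.03,0,0,1],[0.02,0.03,0,0,1],[0.02,0.03,0,0,1],[0.02,0.03,0,0,1],[0.02,0.03,0,0,1],[0.02,0.03,0,0,1],[0,0,0,0,1],[0,0,0,0,1]]]'
```

```text
clock: 2.5
tool_pos: [0.3598, 0.3944, 0.3948]
orientation: [-179.9, -0.0, -18.1]
force: [0.0, 0.9, 0.2]
opening: 0.0132
```

```bash
python3 -m handwheel '[[[0.026,0.0255,0,0,1],[0.026,0.0255,0,0,1],[0.026,0.0255,0,0,1],[0.026,0.0255,0,0,1],[0.026,0.0255,0,0,1],[0.026,0.0255,0,0,1],[0.026,0.0255,0,0,1],[0.026,0.0255,0,0,1],[0.026,0.0255,0,0,1],[0.026,0.0255,0,0,1],[0.026,0.0255,0,0,1],[0.026,0.0255,0,0,1],[0.026,0.0255,0,0,1],[0.026,0.0255,0,0,1],[0.026,0.0255,0,0,1],[0.026,0.0255,0,0,1],[0.026,0.0255,0,0,1],[0.026,0.0255,0,0,1],[0,0,0,0,1],[0,0,0,0,1]]]'
cat >> h.py <<'E'
from scipy.spatial.transform import Rotation as Ro
def wrist():
    o=telemetry.get_obs(); w=vision.snapshot('wrist')
    T=np.eye(4);T[:3,:3]=Ro.from_euler('xyz',o['orientation'],degrees=True).as_matrix();T[:3,3]=o['tool_pos']
    w['cam_to_world']=T@np.array(w['tool_from_camera']); return w,o
def incase(P,X): return (np.atleast_2d(X)-[P[0],P[1],0])@Rz(P[2])
def overlay(p,P,a,b,name,k=1.5):
    im=cv2.resize(cv2.cvtColor(p['color'],cv2.COLOR_RGB2BGR),None,fx=k,fy=k,interpolation=cv2.INTER_CUBIC)
    h=.11; box=np.array([(x,y,z) for z in (0,.08) for x in(-h,h) for y in(-h,h)])
    for pts,col in ((leafpts(a),(0,0,255)),(lidpts(b),(0,255,0)),(box,(255,0,0))):
        T=np.linalg.inv(p['cam_to_world']); W=c2w(P,pts)
        if ((W@T[:3,:3].T+T[:3,3])[:,2]<.02).any(): continue
        u=(proj(p,W)*k).astype(int)
        for i,j in ((0,1),(2,3),(4,5),(6,7),(0,4),(1,5),(2,6),(3,7)): cv2.line(im,tuple(map(int,u[i])),tuple(map(int,u[j])),col,1)
    cv2.imwrite('pics/'+name,im)
E
python3 - <<'E'
from h import *
P=np.load('P.npy')
w,o=wrist();print(incase(P,o['tool_pos']),o['tool_pos'],o['opening'])
save(w,'w1r.png');overlay(w,P,1.45,P[3],'w1.png')
E
```

```text
clock: 4.17
tool_pos: [0.664, -0.1862, 0.3909]
orientation: [180.0, 0.2, -18.1]
force: [0.0, 0.6, -0.2]
opening: 0.0008
[[ 0.15561276 -0.02781213  0.39094489]] [ 0.6639777  -0.18619889  0.39094489] 0.000804235921414659
```

View pics/w1.png

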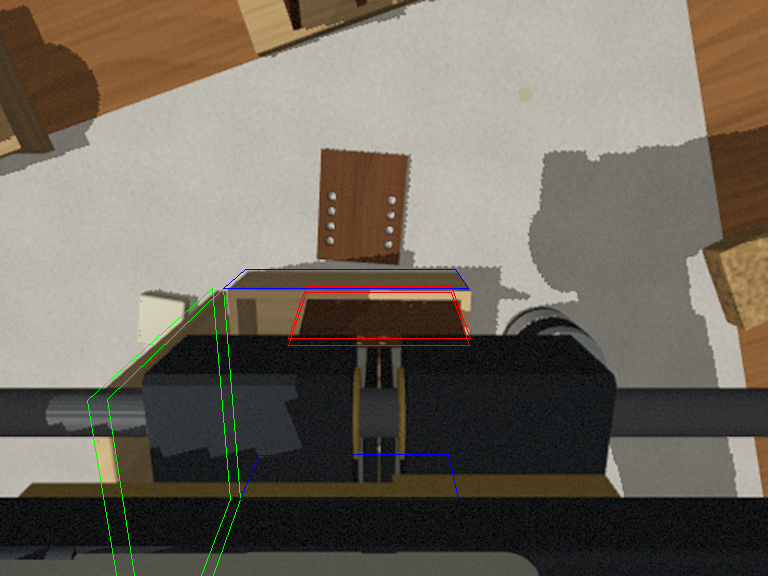

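```bash
python3 -m handwheel '[[[0,0,0.035,0,1],[0,0,0.035,0,1],[0,0,0.035,0,1],[0,0,0.035,0,1],[0,0,0.035,0,1],[0,0,0.035,0,1],[0,0,0.034,0,1],[0,0,0,0,1],[0,0,0,0,1]]]'
python3 - <<'E'
from h import *
P=np.load('P.npy')
o=telemetry.get_obs();print(incase(P,o['tool_pos']),o['tool_pos'],o['force'])
X0=incase(P,o['tool_pos'])[0]; r=.085
pa=None
for a in np.arange(1.5,-.01,-.1):
    X=.0095+.097-r*np.cos(a)+.006*np.sin(a); Z=.046+r*np.sin(a)+.006*np.cos(a)+.017
    print(round(a,2),round(X,3),round(Z,3), None if pa is None else (round(X-pa[0],4),round(pa[1]-Z,4))); pa=(X,Z)
s=vision.snapshot('side');overlay(s,P,1.45,P[3],'s2.png')
E
```

```text
clock: 4.97
tool_pos: [0.6622, -0.1838, 0.1489]
orientation: [179.9, 0.2, -17.9]
force: [0.4, -0.3, 0.6]
opening: 0.0005
[[ 0.15312918 -0.02605248  0.1488774 ]] [ 0.6621636 -0.1837548  0.1488774] [ 0.35487036 -0.31014296  0.57104675]
1.5 0.106 0.148 None
1.4 0.098 0.148 (np.float64(-0.0085), np.float64(0.0004))
1.3 0.09 0.147 (np.float64(-0.0084), np.float64(0.0013))
1.2 0.081 0.144 (np.float64(-0.0083), np.float64(0.0021))
1.1 0.073 0.141 (np.float64(-0.008), np.float64(0.0029))
1.0 0.066 0.138 (np.float64(-0.0077), np.float64(0.0037))
0.9 0.058 0.133 (np.float64(-0.0073), np.float64(0.0045))
0.8 0.052 0.128 (np.float64(-0.0068), np.float64(0.0052))
0.7 0.045 0.122 (np.float64(-0.0062), np.float64(0.0058))
0.6 0.04 0.116 (np.float64(-0.0056), np.float64(0.0064))
0.5 0.035 0.109 (np.float64(-0.005), np.float64(0.0069))
0.4 0.031 0.102 (np.float64(-0.0042), np.float64(0.0074))
0.3 0.027 0.094 (np.float64(-0.0035), np.float64(0.0078))
0.2 0.024 0.086 (np.float64(-0.0027), np.float64(0.0081))
0.1 0.023 0.077 (np.float64(-0.0019), np.float64(0.0083))
-0.0 0.021 0.069 (np.float64(-0.001), np.float64(0.0085))
```

View pics/s2.png

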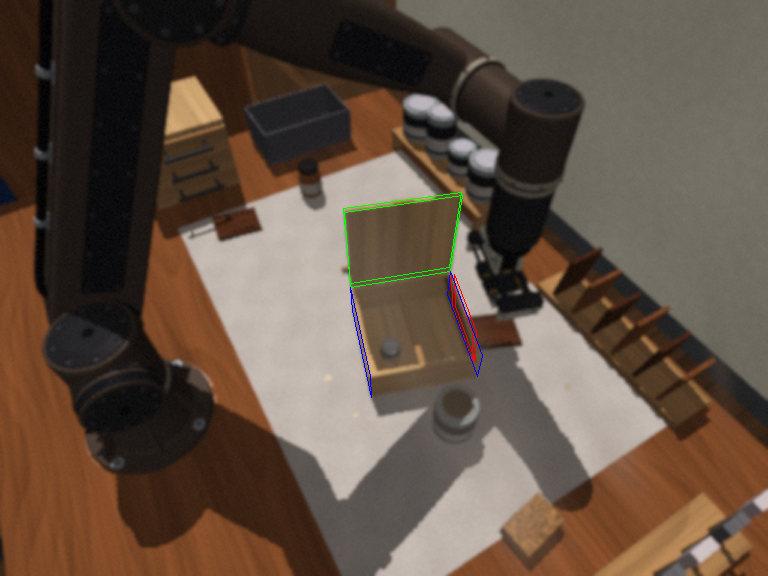

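```bash
python3 -m handwheel '[[[-0.012,0,0,0,1],[-0.012,0,0,0,1],[-0.012,0,0,0,1],[-0.008,0,0,0,1],[-0.008,0,0.001,0,1],[-0.008,0,0.002,0,1],[-0.008,0,0.002,0,1],[-0.008,0,0.003,0,1],[-0.008,0,0.0035,0,1],[0,0,0,0,1]]]'
python3 - <<'E'
from h import *
P=np.load('P.npy')
o=telemetry.get_obs();print(incase(P,o['tool_pos']),o['force'])
s=vision.snapshot('side');overlay(s,P,1.1,P[3],'s3.png',3)
i=cv2.imread('pics/s3.png');cv2.imwrite('pics/s3.png',i[350:850,600:1200])
t=vision.snapshot('top');overlay(t,P,1.1,P[3],'t3.png',4)
i=cv2.imread('pics/t3.png');cv2.imwrite('pics/t3.png',i[500:1000,800:1500])
E
```

```text
clock: 5.85
tool_pos: [0.5812, -0.1586, 0.1373]
orientation: [-180.0, 0.1, -18.0]
force: [0.3, 0.2, -0.9]
opening: 0.0001
[[ 0.06832754 -0.02730144  0.13734399]] [ 0.3010036   0.23227245 -0.94866724]
```

View pics/s3.png

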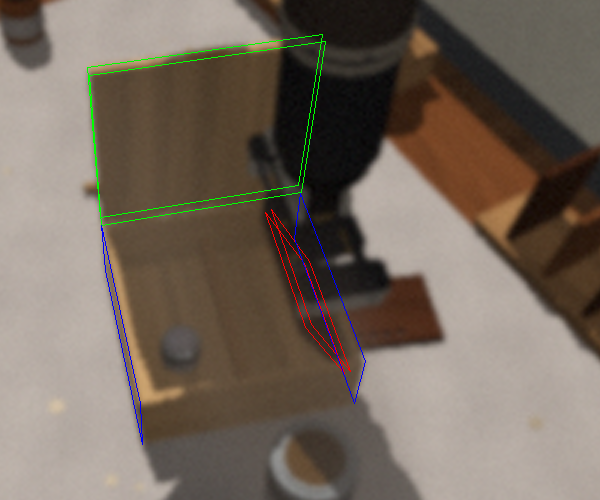

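View pics/t3.png

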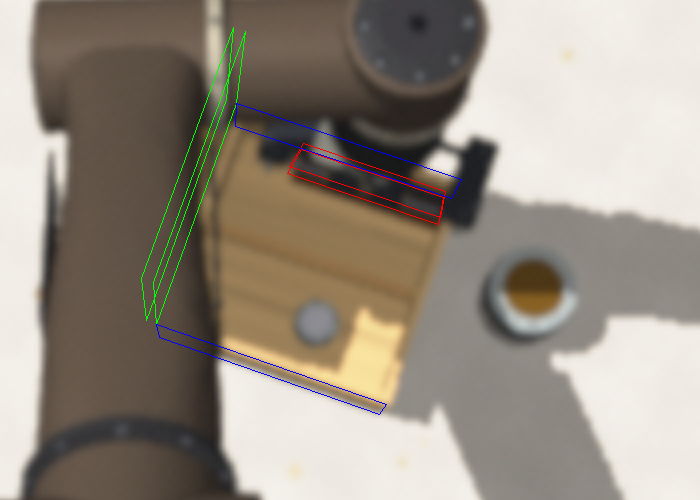

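```bash
python3 -m handwheel '[[[-0.009,0,0.004,0,1],[-0.007,0,0.005,0,1],[-0.006,0,0.006,0,1],[-0.006,0,0.006,0,1],[-0.005,0,0.007,0,1],[-0.004,0,0.007,0,1],[-0.0035,0,0.008,0,1],[-0.003,0,0.008,0,1],[-0.002,0,0.008,0,1],[-0.001,0,0.006,0,1],[0,0,0,0,1]]]'
python3 - <<'E'
from h import *
P=np.load('P.npy')
o=telemetry.get_obs();print(incase(P,o['tool_pos']),o['force'])
E
```

```text
clock: 6.87
tool_pos: [0.5376, -0.1447, 0.0714]
orientation: [180.0, 0.1, -18.0]
force: [0.1, 0.1, -0.1]
opening: -0.0002
[[ 0.02261639 -0.02763537  0.07135646]] [ 0.14572397  0.07577045 -0.0847336 ]
```

```bash
python3 -m handwheel '[[[0,0,0.002,0,1],[0,0,0.002,0,1],[0,0,0.001,0,1],[0,0,0,0,1],[0,0,0,0,1],[0,0,0,0,1]]]'
python3 - <<'E'
from h import *
P=np.load('P.npy')
s=vision.snapshot('side');overlay(s,P,0,P[3],'s4.png',3)
i=cv2.imread('pics/s4.png');cv2.imwrite('pics/s4.png',i[350:850,600:1200])
E
```

```text
clock: 7.37
tool_pos: [0.5389, -0.1448, 0.0692]
orientation: [-180.0, -0.0, -18.0]
force: [-4.1, 1.0, 9.0]
opening: 0.0004
```

View pics/s4.png

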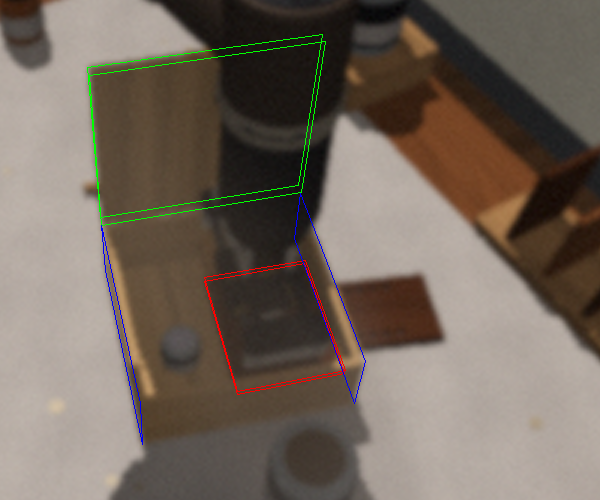

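```bash
python3 -m handwheel '[[[0,0,-0.02,0,1],[0,0,-0.035,0,1],[0,0,-0.04,0,1],[0,0,-0.04,0,1],[0,0,-0.04,0,1],[0,0,-0.04,0,1],[0,0,-0.04,0,1],[0,0,-0.04,0,1],[0,0,-0.035,0,1],[0,0,0,0,1],[0,0,0,0,1]]]'
python3 - <<'E'
from h import *
P=np.load('P.npy')
o=telemetry.get_obs();print(incase(P,o['tool_pos']),o['force'],o['joint_pos'])
s=vision.snapshot('side');overlay(s,P,0,P[3],'s5.png',3)
i=cv2.imread('pics/s5.png');cv2.imwrite('pics/s5.png',i[350:850,600:1200])
w,o=wrist();overlay(w,P,0,P[3],'w5.png')
E
```

```text
clock: 8.33
tool_pos: [0.5395, -0.1449, 0.4009]
orientation: [-179.9, -0.3, -18.0]
force: [-0.6, 0.6, -0.6]
opening: -0.0
[[ 0.02442299 -0.02719814  0.40088778]] [-0.61238097  0.55625527 -0.64698999] [ 5.06178997e+00  5.75775922e+00  1.36705073e+00  1.50978632e-02
 -8.52940564e+01  6.69503284e+01]
```

View pics/s5.png

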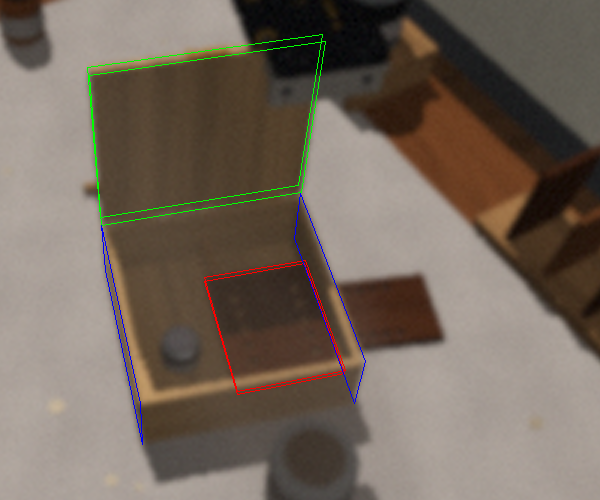

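View pics/w5.png

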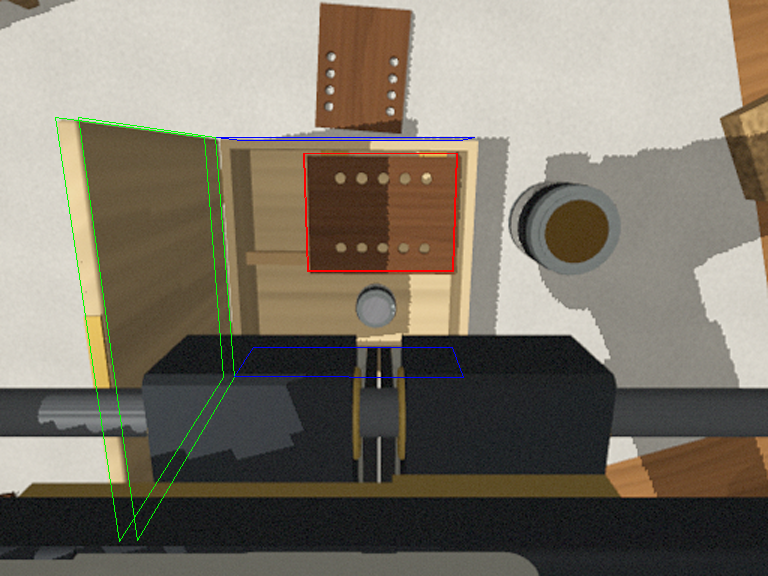

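```bash
python3 - <<'E'
from h import *
w,o=wrist();print(np.round(w['tool_from_camera'],3))
E
python3 -m handwheel '[[[0,-0.02,-0.01,0,1],[0,-0.04,0,0,1],[0,-0.04,0,0,1],[0,-0.04,0,0,1],[0,-0.04,0,0,1],[0,-0.04,0,0,1],[0,-0.02,0,0,1],[0,0,0,0,1]]]'
```

```text
[[-0.001 -0.966 -0.257  0.069]
 [ 1.    -0.001 -0.     0.001]
 [ 0.    -0.257  0.966 -0.141]
 [ 0.     0.     0.     1.   ]]
clock: 9.15
tool_pos: [0.6134, 0.0875, 0.4049]
orientation: [179.9, 0.2, -17.8]
force: [-0.5, -0.5, 0.3]
opening: 0.0004
```

```bash
python3 -m handwheel '[[[0,0,0,0.12,1],[0,0,0,0.12,1],[0,0,0,0.12,1],[0,0,0,0.12,1],[0,0,0,0.12,1],[0,0,0,0.12,1],[0,0,0,0.12,1],[0,0,0,0.12,1],[0,0,0,0.12,1],[0,0,0,0.12,1],[0,0,0,0.12,1],[0,0,0,0.12,1],[0,0,0,0.12,1],[0,0,0,0.016,1],[0,0,0,0,1],[0,0,0,0,1]]]'
python3 - <<'E'
from h import *
P=np.load('P.npy')
w,o=wrist();print(incase(P,o['tool_pos']),o['orientation'],o['joint_pos'].round(0))
overlay(w,P,0,P[3],'w6.png')
s=vision.snapshot('side');overlay(s,P,0,P[3],'s6.png')
for r in (.18,):
  pa=None
  for b in np.r_[P[3],np.arange(1.5,-.01,-.1)]:
    Y=.0095+.11-r*np.cos(b)+.01*np.sin(b); Z=.0805+r*np.sin(b)+.01*np.cos(b)+.017
    print(round(b,2),round(Y,3),round(Z,3), None if pa is None else (round(pa[0]-Y,4),round(pa[1]-Z,4))); pa=(Y,Z)
E
```

```text
clock: 10.48
tool_pos: [0.6126, 0.0833, 0.4074]
orientation: [180.0, -0.0, -108.1]
force: [0.7, -0.7, -0.4]
opening: 0.0004
[[0.0231059  0.21239632 0.40742764]] [ 1.79955312e+02 -4.18721750e-02 -1.08075844e+02] [ 26.  12.  10.  -0. -88. -44.]
1.54 0.124 0.278 None
1.5 0.117 0.278 (np.float64(0.0073), np.float64(-0.0))
1.4 0.099 0.277 (np.float64(0.018), np.float64(0.0012))
1.3 0.081 0.274 (np.float64(0.0178), np.float64(0.003))
1.2 0.064 0.269 (np.float64(0.0174), np.float64(0.0047))
1.1 0.047 0.262 (np.float64(0.0168), np.float64(0.0064))
1.0 0.031 0.254 (np.float64(0.0161), np.float64(0.0081))
0.9 0.015 0.245 (np.float64(0.0152), np.float64(0.0097))
0.8 0.001 0.234 (np.float64(0.0142), np.float64(0.0111))
0.7 -0.012 0.221 (np.float64(0.013), np.float64(0.0125))
0.6 -0.023 0.207 (np.float64(0.0117), np.float64(0.0137))
0.5 -0.034 0.193 (np.float64(0.0103), np.float64(0.0148))
0.4 -0.042 0.177 (np.float64(0.0087), np.float64(0.0158))
0.3 -0.05 0.16 (np.float64(0.0071), np.float64(0.0166))
0.2 -0.055 0.143 (np.float64(0.0054), np.float64(0.0172))
0.1 -0.059 0.125 (np.float64(0.0037), np.float64(0.0176))
-0.0 -0.061 0.107 (np.float64(0.0019), np.float64(0.0179))
```

View pics/w6.png

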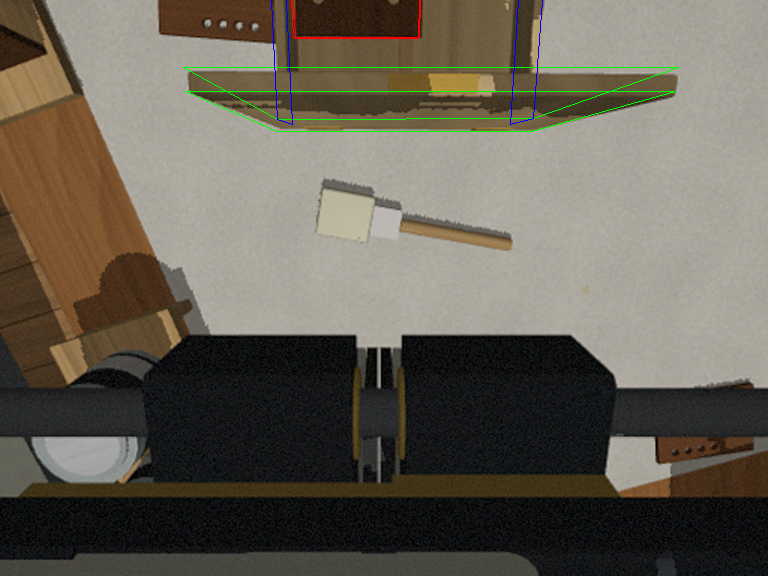

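View pics/s6.png

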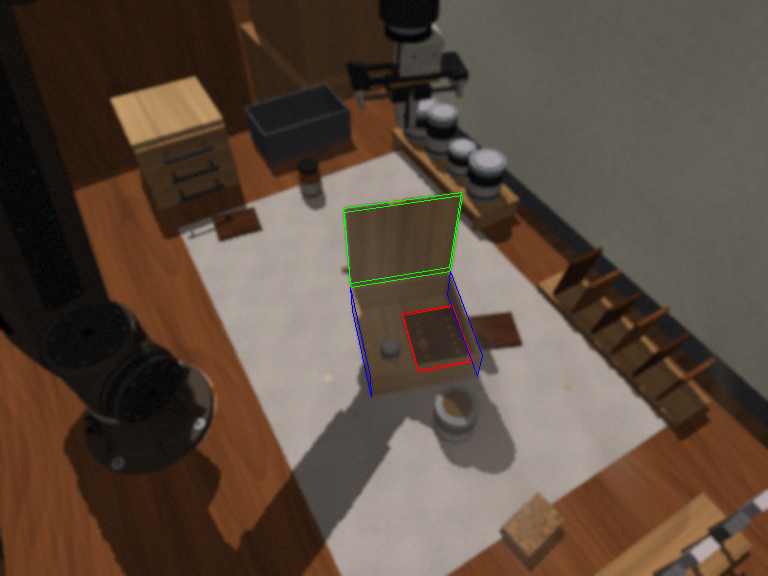

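```bash
python3 -m handwheel '[[[0,0,0.03,0,1],[0,0,0.04,0,1],[0,0,0.04,0,1],[0,0,0.019,0,1],[0,0,0,0,1],[0.03,0,0,0,1],[0.03,0,0,0,1],[0.012,0,0,0,1],[0.008,0,0,0,1],[0.008,0,0,0,1],[0.009,0,0,0,1],[0.009,0,0,0,1],[0.009,0,0.001,0,1],[0.009,0,0.001,0,1],[0.009,0,0.002,0,1],[0,0,0,0,1]]]'
python3 - <<'E'
from h import *
P=np.load('P.npy')
o=telemetry.get_obs();print(incase(P,o['tool_pos']),o['force'])
s=vision.snapshot('side');overlay(s,P,0,1.3,'s7.png')
E
```

```text
clock: 11.92
tool_pos: [0.5701, -0.0442, 0.2745]
orientation: [179.9, -0.1, -108.3]
force: [0.6, 0.4, -0.1]
opening: 0.0007
[[0.02225307 0.07796481 0.27446329]] [ 0.5527495   0.43257187 -0.08303213]
```

View pics/s7.png

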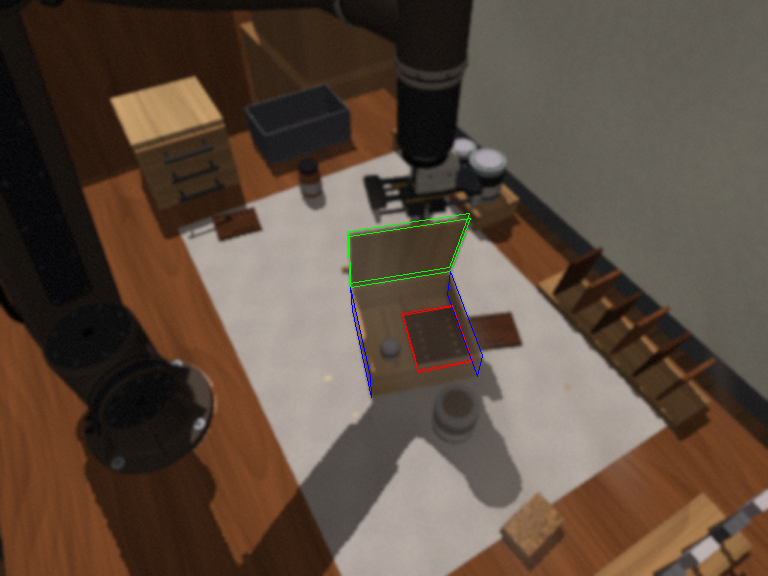

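```bash
python3 -m handwheel '[[[0.008,0,0.003,0,1],[0.009,0,0.003,0,1],[0.009,0,0.003,0,1],[0.008,0,0.003,0,1],[0.008,0,0.004,0,1],[0.008,0,0.004,0,1],[0.008,0,0.005,0,1],[0.007,0,0.005,0,1],[0.007,0,0.006,0,1],[0.007,0,0.006,0,1],[0.0065,0,0.006,0,1],[0.006,0,0.0065,0,1],[0.006,0,0.007,0,1],[0.005,0,0.007,0,1],[0,0,0,0,1]]]'
python3 - <<'E'
from h import *
P=np.load('P.npy')
o=telemetry.get_obs();print(incase(P,o['tool_pos']),o['force'])
s=vision.snapshot('side');overlay(s,P,0,.6,'s8.png')
E
```

```text
clock: 13.22
tool_pos: [0.5376, -0.1408, 0.2046]
orientation: [179.8, -0.0, -108.3]
force: [-0.4, -0.1, -0.8]
opening: 0.0004
[[ 0.02141022 -0.02388833  0.2045795 ]] [-0.38135682 -0.05239651 -0.82623104]
```

View pics/s8.png

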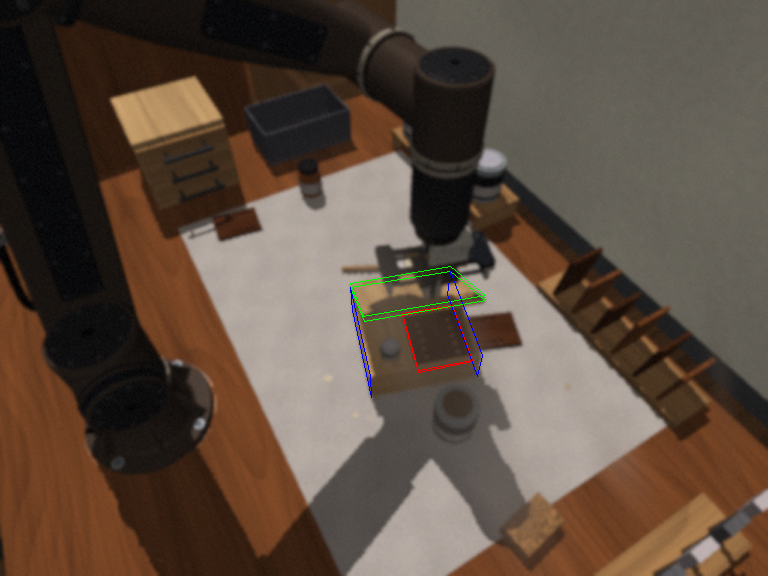

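```bash
python3 -m handwheel '[[[0.0055,0,0.007,0,1],[0.005,0,0.0075,0,1],[0.0045,0,0.008,0,1],[0.004,0,0.008,0,1],[0.004,0,0.008,0,1],[0.0035,0,0.008,0,1],[0.003,0,0.0085,0,1],[0.003,0,0.0085,0,1],[0.002,0,0.0085,0,1],[0.002,0,0.009,0,1],[0.001,0,0.009,0,1],[0.0005,0,0.007,0,1],[0,0,0.003,0,1],[0,0,0.001,0,1],[0,0,0,0,1],[0,0,0,0,1],[0,0,0,0,1]]]'
python3 - <<'E'
from h import *
P=np.load('P.npy')
o=telemetry.get_obs();print(incase(P,o['tool_pos']),o['force'])
E
```

```text
clock: 14.68
tool_pos: [0.5267, -0.1764, 0.1076]
orientation: [-180.0, -0.0, -108.2]
force: [-9.4, 2.7, 21.5]
opening: 0.0006
[[ 0.02205887 -0.06115909  0.10758828]] [-9.36543137  2.72498919 21.5234921 ]
```

```bash
python3 -m handwheel '[[[0,0,-0.01,0,1],[0,0,-0.03,0,1],[0,0,-0.04,0,1],[0,0,-0.04,0,1],[0,0,-0.04,0,1],[0,0,-0.04,0,1],[0,0,-0.04,0,1],[0,0,0,0,1],[0,0,0,0,1],[0,0,0,0,1]]]'
python3 - <<'E'
from h import *
P=np.load('P.npy')
o=telemetry.get_obs();print(incase(P,o['tool_pos']),o['force'],o['qvel'].round(2))
s=vision.snapshot('side');overlay(s,P,0,0,'s9.png',3)
i=cv2.imread('pics/s9.png');cv2.imwrite('pics/s9.png',i[350:850,600:1200])
w,o=wrist();overlay(w,P,0,0,'w9.png')
E
```

```text
clock: 15.52
tool_pos: [0.5268, -0.1759, 0.3451]
orientation: [180.0, 0.0, -108.3]
force: [0.6, 0.5, -0.5]
opening: 0.0006
[[ 0.02197849 -0.06064646  0.34511405]] [ 0.55185603  0.48348719 -0.51667138] [-0.1   1.16 -1.55 -0.06  0.15 -0.14]
```

View pics/s9.png

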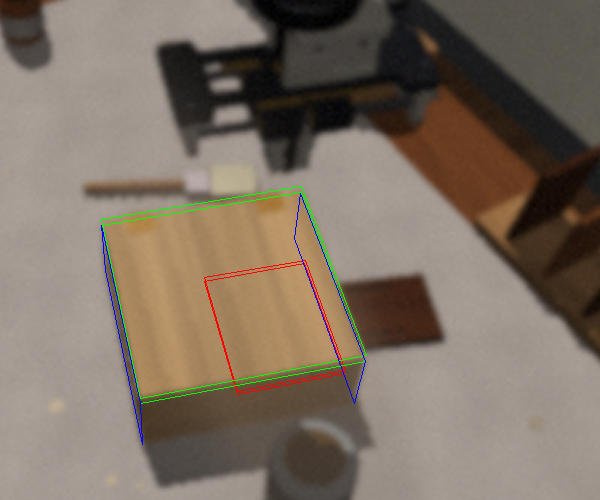

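View pics/w9.png

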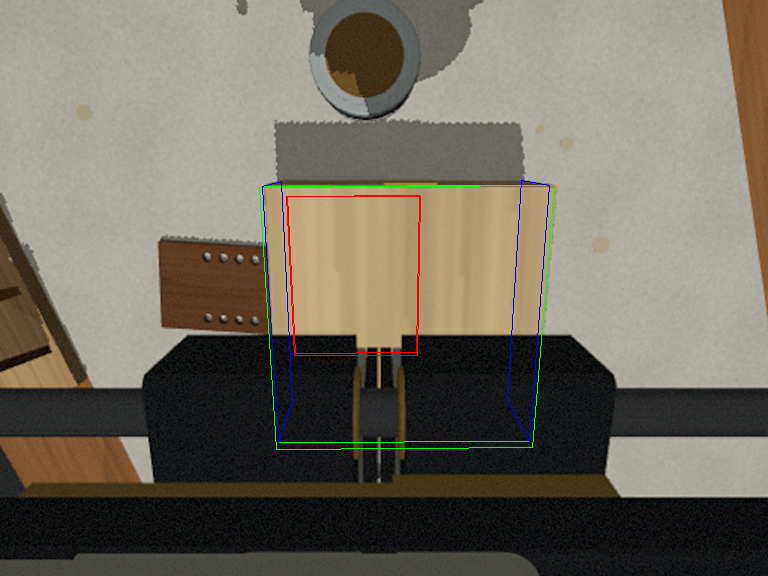

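The lid matches the model at angle 0 in both views, and the bystanders are in place. I'm handing the job in.

```bash
python3 -c "
from plant import close_job
print(close_job())"
```

```text
the job is handed in; nothing more can be done
None
```

The case is closed. With closed fingertips I pushed the leaf down flat first, then pushed the lid over from its +y side until it was shut. I handed the job in just after the 15.5 s mark of the 51 s allowed.

- **Leaf:** the fingertips stopped on it at about 52 mm above the bench, the folded height. After I backed off, the side and wrist pictures matched a leaf angle of 0, with the lid still open at about 1.54 rad.
- **Lid:** the fingertips stopped at about 90.6 mm with about 21 N of downward push, against 90.5 mm for a fully shut lid. The final side and wrist pictures match a lid angle of 0, and the arm is well clear above it.
- **Bystanders:** the varnish tin, brush and panel_a looked unmoved in the last pictures. The small pot was in place when last seen, before the lid covered it. I did not check the amber jar, sanding block and panel_b at the end. They were in place in the last picture that shows them, and the arm stayed well away from them.

No check failed. At the start the leaf was nearly edge-on to the side and top cameras, so I never measured its exact starting angle. Its hinge line and height did match the model.

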